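# Shut the draught cover and tare the balance

## Robot

A 6-joint arm with a two-finger parallel gripper is mounted at the origin on a cart in front of the work surface, level with it; the furniture and walls round the work are solid. World frame = base frame: x ahead of the robot, y to its left, z up, the work surface at z = 0. Lengths are in m, angles in rad, forces in N, time in s.
With the tool pointing down it reaches from about 0.375 to 0.9 m from the base axis. Payload 3.1 kg.
Tool frame: the origin (TCP) lies midway between the tips of the shut fingers; the grasp point (between the pads) lies 19 mm behind it; z points along the fingers, y is the line along which they close (so a half turn about z gives the same grasp; the last joint's range is limited). The gripper opens to 85 mm and grips with 20 to 120 N. Pads are 22 mm wide; open, the fingers measure 114 mm over their backs; the gripper's body (76 mm by 85 mm) begins 54 mm behind the grasp point. The pads swing forward as they close: fully open they stand 13 mm farther back than shut.
Start: joints at [-1.391, 0.527, 1.433, -0, 1.181, -0.178], TCP at [0.219, -0.585, 0.231] pointing down, gripper open.
Joint ranges: [-3.08, 3.08], [-0.75, 2.2], [0.22, 2.44], [-1.43, 4.57], [0, 2.65], [-2.85, 2.85]. Speed limits (rad/s): [2.79, 2.79, 3.14, 3.14, 3.14, 3.14].

## Interface

Orientations are given as a unit quaternion [x, y, z, w].
In Python, from station import manip gives the robot as it stands.
- The arm moves only by the tool step_arm, never from a script. Its argument "targets" is text: rows parted by semicolons, each of 4 numbers parted by spaces: the shift along the tool's x, y, z in mm, then the turn about the tool's z in degrees. A call has 1 to 12 rows; each row is the pose to reach, as a shift and turn from the pose commanded when the call began, along the tool's axes at that moment; what a row does not reach only later rows make up. A row lasts 1/10 s, in which the tool goes at most 50 mm and 8.59 degrees, less where a joint would pass 70% of its speed; a pose out of reach is approached as far as the arm can. A call with a gripper value outside its range is refused whole. "gripper" is the closure, from 0 (fully open) to 1 (shut), set as the call begins (left out, the last holds). The fingers move at their own pace and stop on an object; "squeeze" is the grip in N (left out, the last holds). Time passes only in rows, so rows that repeat a pose let the fingers close. It gives the time, the measured TCP pose, the force, the opening and the grip force at its end, in the units of the state.
- manip.sense(): the state, without advancing time (a new reading comes with each control period).
- manip.snapshot(name): name is "side" or "top"; returns the picture (384x512x3 uint8, red, green, blue); there is no depth.
- manip.get_calibration(name): a dict with "fov_y" (degrees; the focal length in pixels is half the picture's height over the tangent of half this angle, whatever the lens; pixels are square), "cx", "cy" (the principal point, pixels), "extrinsics" (4x4, takes a point from camera to world coordinates). Camera axes: x right, y down, z forward; pixel columns grow to the right and rows downward; lengths in m; the calibration is good to about 2 mm. A picture is of the moment at which its call begins. get_calibration takes no time and is no camera call.
- manip.sign_off(): hands the job in; it is judged then, once.
Trained networks look in the newest picture that a camera, given by its name, has taken for a name from the list of things; names that differ only in an ending like _2 or _b are one class to them, and where a whole thing is asked for, a point or a joint stands for the part that bears it (a point fixed in the world has none). Each returns a list of dicts, best first, with "p" (0 to 1); they miss things now and then, are a little off and sometimes report something else, mostly with a low value. They report only what shows in the picture. A call takes as long as a camera call.
- manip.recognise(camera, query): "position" ([column, row] in pixels, amid what is visible of it).
- manip.masks_of(camera, query): "pixels" (384x512 bool, what is visible of it) and "position" ([column, row] in pixels, amid what is visible of it).
- manip.mark_of(camera, query): "position" ([column, row] in pixels: a listed point, or the origin of a listed thing).
The state is a dict: "t": time; "q": joint angles; "qd": joint speeds; "tau": joint torques, N m; "tcp_pos": TCP position; "tool_rot": TCP orientation; "force": force on the tool from outside, world axes, zero at the start; "ft_torque": the same for the moment, N m; "finger_gap": opening from 0.0 (shut) to 1.0 (fully open); "gripper_force": force on a finger pad.
Only numpy, scipy, OpenCV 4.12 (cv2) and the standard library are available. Lean on these libraries where they do the work, as an engineer would, in place of code of your own. Each camera call takes 0.05 s, during which the arm holds its last target. There are 200 camera calls.

## Task

The empty weighing dish stands ready on the balance. Gently lower the balance's open draught cover until it is fully shut, then press the blue tare key lightly, all the way down, with the fingertips, and withdraw. Press no other key, do not shift the balance, and leave the dish and everything on the table alone; nothing is to be lifted.

Things in the scene. Friction and masses are not known exactly. Their poses are not given: they have to be found in the camera images.
- balance: portable precision balance, 260 deep x 200 wide x 80 mm high with the cover shut, off-white, 1.8 kg, loose on rubber feet. Origin: centre of its underside on the table; x points from its front (keys) to its back, y to its left, z up. Key deck 32 mm high at the front, then a display sloping up to 57 mm, then the clear-walled weighing chamber (x -22 to 122, y +-78, rim 74 mm high)
- cover_hinge (a point): middle of the cover's hinge line, along the rear rim of the chamber: balance x 126 mm, height 76 mm; the hinge axis is the balance's y
- cover (a joint): angle of the draught cover, rad: 0 shut (level), 0.85 to 1.25 at the start, 1.9 all the way back. It reaches 160 mm from the hinge towards the front, 160 mm wide, clear 4 mm panel in a grey frame with a small tab in the middle of its front edge. A stiff hinge (0.11 N m, about 1 N at the front edge) leaves it at any angle; weight 80 g
- cover_mid (a point): point on the outer (upper) face of the clear panel, 115 mm from the hinge line and midway across, where a fingertip can push the cover down; when shut it is 78 mm above the table, 33 mm behind the front wall of the chamber; the frame round the panel stands 2 mm higher
- tare_top (a point): centre of the top face of the blue tare key, 16 deep x 26 wide mm, third of four keys from the left in a row 46 mm apart; top 39 mm above the table, 7 mm proud of the deck, 80 mm in front of the chamber
- key_tare (a joint): travel of the blue tare key, m: 0 up, 0.004 fully down; a spring key, 1.5 N starts it and 4 N holds it fully down; springs back by itself
- key_power (a joint): travel of the red power key (leftmost, 92 mm left of the tare key), m, same make; must stay up
- key_unit (a joint): travel of the light grey key just left of the tare key (46 mm), m, same make; must stay up
- key_print (a joint): travel of the light grey key at the right end (46 mm right of the tare key), m, same make; must stay up
- weigh_dish: origin at the centre of the underside of the empty white weighing dish, 62 mm across, 13 mm high, 20 g, standing loose on the steel pan (top 47 mm above the table) in the chamber; leave it alone
- specimens_a: clear dish with brown specimens, 47x43x5 mm, on the table left of the balance; origin at the centre of its underside; leave alone
- tweezers: steel tweezers, 120 mm long along their y, 11 wide, 8 mm high, on the table right of the balance; origin at the centre of the underside; leave alone
- pencil: yellow mechanical pencil, 150 mm long along its y, 8 wide, 10 mm high, on the table in front of the balance; origin at the centre of the underside; leave alone
- stain: dark purple bottle with white cap, 32 mm across, 75 mm high, beside the balance, left or right of its keys; origin at the centre of its underside; leave alone
- oil: brown bottle with black cap, 28 mm across, 62 mm high, beside the balance, left or right of its keys; origin at the centre of its underside; leave alone
- loupe: folded hand lens, 34x49x13 mm, on the table to the left; origin at the centre of its underside; leave alone

How it is judged:
On the way, in this order (a step that is already met when the one before it is completed fails the run):
1. the draught cover is shut, with the tare key still up (value of joint cover below 0.04 rad and value of joint key_tare below 0.001 m), for 0.1 s.
2. the blue tare key is pressed down by the fingers, with the cover shut (value of joint key_tare above 0.0032 m and contact force between the fingers and balance above 0.5 N and value of joint cover below 0.04 rad), for 0.1 s.
At the end, for the whole second after the job is handed in: The cover is fully shut (within 0.04 rad), the tare key has been pressed and is up again (within 1 mm), the balance is at rest within 10 mm of where it stood, and the weighing dish stands level on the pan (all of step 1 and distance of balance from where it was at the start of the episode below 0.01 m and horizontal distance between weigh_dish and balance below 0.075 m and height (world z) of weigh_dish between 0.043 and 0.051 m and angle between weigh_dish's own z axis and vertical below 0.1 rad and linear speed of balance below 0.01 m/s); the robot touches nothing.
It fails at once if another key is pressed, or the tare key before the cover is shut (value of joint any of key_power, key_unit, key_print above 0.0015 m or (value of joint key_tare above 0.002 m and value of joint cover above 0.06 rad)).
It fails at once if the balance is shoved or lifted (moved more than 10 mm), or struck or pressed hard (over 30 N) (distance of balance from where it was at the start of the episode above 0.01 m or contact force between the arm and balance above 30 N).
It fails at once if the cover is slammed (over 4 rad/s) or thrown back beyond upright (value of joint cover above 1.62 rad or velocity of joint cover below -4 rad/s).
It fails at once if the weighing dish is touched, shifted more than 10 mm or lifted (distance of weigh_dish from where it was at the start of the episode above 0.012 m or contact force between the arm and weigh_dish above 0.3 N).
It fails at once if something else on the table is shifted more than 10 mm or lifted (distance of any of specimens_a, tweezers, pencil, stain, oil, loupe from where it was at the start of the episode above 0.01 m).
It also fails if it takes over 45 s, if anything falls off the work surface, if the arm or the gripper's body presses on something with over 40 N, if the wrist force passes 120 N, or if a joint passes its speed limit or range.

## Working session

There is one attempt and no reset: what is moved stays moved. The work goes in short steps, Python scripts to look and compute and a tool call to move; the robot and the scene stay as the last step left them, time stands still between calls to the robot, and variables do not carry over. Pictures are saved under pics/ and viewed, at most 10 in all, crops included, and the job is handed in when it is done.

Besides the shell and the picture viewer there is one more tool, called after "Emit:" as name(argument=value, ...), one argument or row to a line, values as JSON. step_arm: Moves the arm, as the interface text tells. Its arguments: {"type":"object","properties":{"targets":{"type":"string"},"gripper":{"type":"number"},"squeeze":{"type":"number"}},"required":["targets"]}

```bash
mkdir -p pics; cat > h.py <<'E'
import numpy as np, cv2
from station import manip
def ray(c,px):
    k=manip.get_calibration(c); f=192/np.tan(np.radians(k["fov_y"])/2); E=np.array(k["extrinsics"])
    d=E[:3,:3]@np.array([(px[0]-k["cx"])/f,(px[1]-k["cy"])/f,1]); return E[:3,3],d/np.linalg.norm(d)
def at_z(c,px,z):
    o,d=ray(c,px); return o+d*(z-o[2])/d[2]
def tri(p1,p2):
    A=np.zeros((3,3));b=np.zeros(3)
    rs=[ray("side",p1),ray("top",p2)]
    for o,d in rs:
        P=np.eye(3)-np.outer(d,d);A+=P;b+=P@o
    x=np.linalg.solve(A,b); return x,[np.linalg.norm((np.eye(3)-np.outer(d,d))@(x-o)) for o,d in rs]
E
python3 - <<'E'
from h import *
np.set_printoptions(precision=4,suppress=True)
ims={c:manip.snapshot(c) for c in("side","top")}
for c in ims:
    cv2.imwrite(f"pics/{c}0.png",ims[c][:,:,::-1]); print(c,ray(c,(256,192)))
for n in["tare_top","cover_hinge","cover_mid","balance","key_power","key_print","key_unit","weigh_dish","stain","oil"]:
    r={}
    for c in ims:
        m=manip.mark_of(c,n) if not n.startswith("key") else manip.recognise(c,n); r[c]=m[0] if m else None
        print(n,c,m and (np.round(m[0]["position"],1),round(m[0]["p"],2)))
    if all(r.values()): print("   ",tri(r["side"]["position"],r["top"]["position"]))
print(manip.sense())
E
```

```text
side (array([ 0.346 , -0.9832,  0.4366]), array([ 0.179 ,  0.9254, -0.3339]))
top (array([0.3129, 0.0014, 1.4207]), array([ 0.1635,  0.015 , -0.9864]))
tare_top side (array([253.8, 254.9]), 0.49)
tare_top top (array([340.3, 211.4]), 0.5)
    (array([ 0.487 , -0.2252,  0.0394]), [np.float64(0.0010446441638624958), np.float64(0.0010446441638625897)])
cover_hinge side (array([339.5, 213.9]), 0.85)
cover_hinge top (array([309.9, 136.5]), 0.93)
    (array([ 0.6964, -0.1335,  0.0698]), [np.float64(0.007219066703298566), np.float64(0.007219066703298388)])
cover_mid side (array([316.3, 175.5]), 0.62)
cover_mid top (array([320.1, 155.3]), 0.68)
    (array([ 0.6257, -0.1537,  0.1629]), [np.float64(0.0018271259117019392), np.float64(0.0018271259117020923)])
balance side (array([289.9, 254.7]), 0.6)
balance top (array([319.3, 184. ]), 0.61)
    (array([ 0.5735, -0.1691,  0.003 ]), [np.float64(0.0003772917779123438), np.float64(0.0003772917779123509)])
key_power side (array([229.5, 240.9]), 0.58)
key_power top []
key_print side (array([264.8, 269.1]), 0.6)
key_print top (array([357. , 207.4]), 0.
[... 399 characters left out ...]
 np.float64(0.0030022515711416206)])
oil side (array([218. , 242.6]), 0.58)
oil top (array([289.1, 232.3]), 0.64)
    (array([ 0.432 , -0.0776, -0.0004]), [np.float64(0.0051747210503022), np.float64(0.005174721050302193)])
{'t': 1.1, 'q': array([-1.3905,  0.5275,  1.4327, -0.    ,  1.1814, -0.1785]), 'qd': array([ 0.0001,  0.0011,  0.0021, -0.0005,  0.0001,  0.0001]), 'tau': array([  0.0002, -44.2335, -17.8424,  -0.0002,   0.0009,  -0.    ]), 'tcp_pos': array([ 0.2195, -0.5852,  0.2313]), 'tool_rot': array([ 0.984 ,  0.1784, -0.    ,  0.    ]), 'force': array([-0.2589, -0.3622, -0.3466]), 'ft_torque': array([ 0.0757, -0.0389,  0.0176]), 'gripper_force': 0.0, 'finger_gap': 0.9999081128562518}
```

View pics/side0.png

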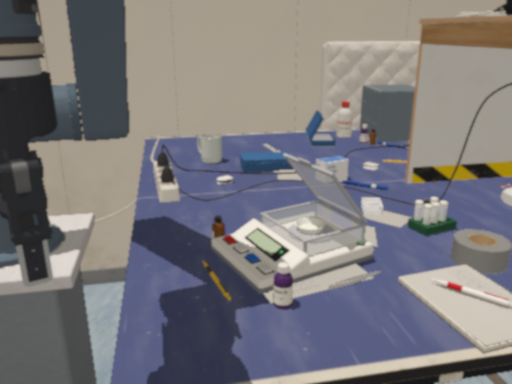

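View pics/top0.png

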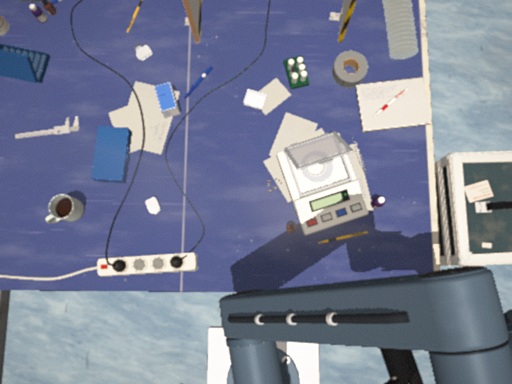

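The side view shows the balance near (290,240), with the cover open about 0.9–1 rad and the blue key at (253,257). The top view shows the blue key at (341,212). The two views agree, putting the balance at about (0.576, -0.172) with a yaw of about 18°. I'll approach high, behind the cover, with the fingers shut.

Emit:
step_arm(
  targets="20 -9 -15 0; 58 -26 -30 1; 96 -43 -40 2.5; 135 -60 -40 2.5; 173 -77 -40 2.5; 211 -94 -40 2.5; 250 -111 -40 2.5; 288 -128 -40 2.5; 327 -146 -40 2.5; 365 -163 -40 2.5; 404 -180 -40 2.5; 442 -197 -40 2.5",
  gripper=1,
)

```text
t: 2.3
tcp_pos: [0.5655, -0.2429, 0.2724]
tool_rot: [0.988, 0.157, 0.001, 0.0]
force: [1.5, 0.0, -0.7]
finger_gap: 0.002
gripper_force: 0.0
```

Emit:
step_arm(
  targets="38 -17 0 0; 77 -34 0 0; 115 -51 0 0; 135 -66 0 0; 135 -66 0 0; 135 -66 0 0",
)

```text
t: 2.9
tcp_pos: [0.6719, -0.1395, 0.2718]
tool_rot: [0.987, 0.158, -0.0, 0.0]
force: [0.3, -0.2, -0.6]
finger_gap: -0.004
gripper_force: 0.0
```

```bash
python3 - <<'E'
from h import *
np.set_printoptions(precision=4,suppress=True)
ims={c:manip.snapshot(c) for c in("side","top")}
cv2.imwrite("pics/side1.png",cv2.resize(ims["side"][100:300,200:420,::-1],None,fx=3,fy=2.9,interpolation=2)[:600])
for n in["tare_top","cover_hinge","cover_mid"]:
    r={}
    for c in ims:
        m=manip.mark_of(c,n); r[c]=m[0] if m else None
        print(n,c,m and (np.round(m[0]["position"],1),round(m[0]["p"],2)))
    if all(r.values()): print("   ",tri(r["side"]["position"],r["top"]["position"]))
s=manip.sense();print(s["t"],s["tcp_pos"],s["tool_rot"],s["force"],s["finger_gap"])
E
```

```text
tare_top side (array([253.8, 255. ]), 0.56)
tare_top top (array([339.3, 211. ]), 0.62)
    (array([ 0.4879, -0.2225,  0.0378]), [np.float64(0.000618869957527969), np.float64(0.0006188699575279639)])
cover_hinge side (array([341.1, 211.4]), 0.8)
cover_hinge top []
cover_mid side (array([316.2, 176.7]), 0.81)
cover_mid top []
3.3 [ 0.6717 -0.1418  0.2715] [0.9877 0.1563 0.     0.    ] [ 0.8095 -0.0472 -0.0101] -0.0010820531821852562
```

View pics/side1.png

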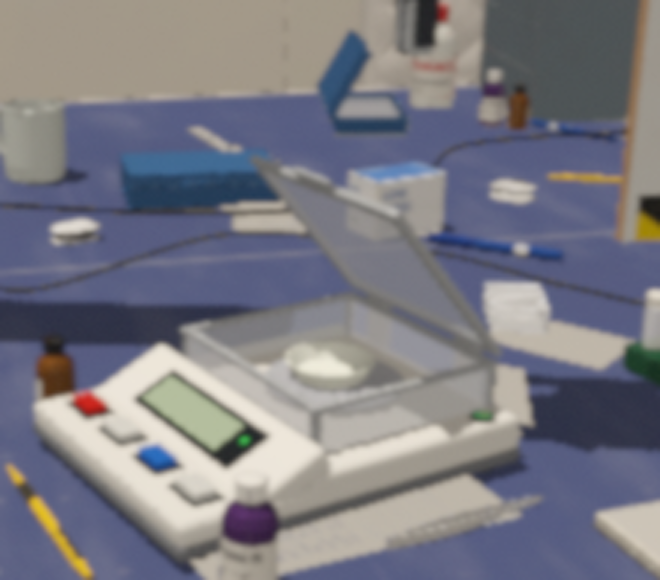

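The cover is at about 0.9 rad, in line with the first estimate. The gripper tip is just in frame at the top, near crop (425,60), behind and above the cover. Next I'll go down behind the cover and start along the arc.

Emit:
step_arm(
  targets="-1 0 25 0; -2 0 50 0; -2 0 75 0; -2 0 90 0; -10 0 95 0; -20 0 100 0; -20 0 100 0; -20 0 100 0",
)

```text
t: 4.1
tcp_pos: [0.6534, -0.1477, 0.1726]
tool_rot: [0.988, 0.157, 0.001, 0.001]
force: [-0.1, -0.3, -0.2]
finger_gap: 0.0
gripper_force: 0.0
```

```bash
python3 - <<'E'
from h import *
ims={c:manip.snapshot(c) for c in("side","top")}
s=manip.sense();print(s["t"],s["tcp_pos"],s["force"])
E=np.linalg.inv(manip.get_calibration("side")["extrinsics"]);k=manip.get_calibration("side")
p=E[:3,:3]@s["tcp_pos"]+E[:3,3];f=192/np.tan(np.radians(k["fov_y"])/2);print(k["cx"]+f*p[0]/p[2],k["cy"]+f*p[1]/p[2])
for n in["cover_mid","cover_hinge"]: print([(m["position"],m["p"]) for m in manip.mark_of("side",n)])
cv2.imwrite("pics/side2.png",cv2.resize(ims["side"][100:300,220:420,::-1],None,fx=3,fy=3,interpolation=2)[:600])
E
```

```text
4.2 [ 0.65384982 -0.14749194  0.17267528] [-0.3238881   0.47626897 -0.2136284 ]
328.1633350755258 169.2220348913203
[([316.0, 179.1], 0.68)]
[([343.9, 210.6], 0.76), ([217.4, 279.9], 0.25)]
```

View pics/side2.png

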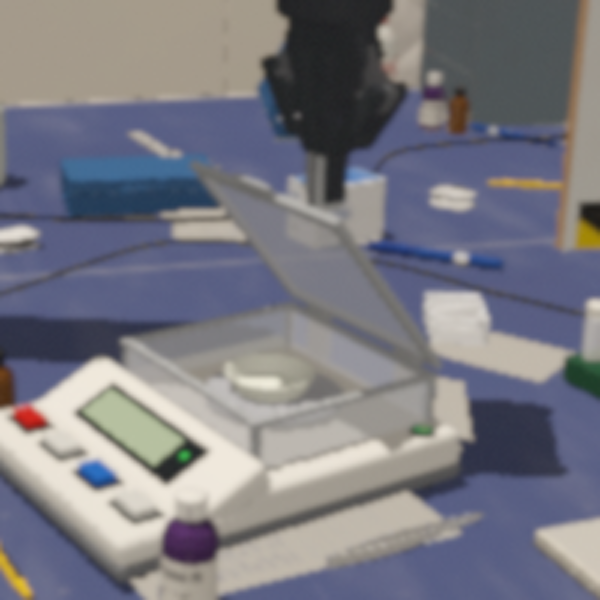

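Tip at crop (325,207), matching the projected TCP: it is just above and behind the outer face, with the cover between it and the robot. Now I'll sweep down the arc.

Emit:
step_arm(
  targets="-5 0 4 0; -9 0 8 0; -13 0 11 0; -17 0 15 0; -24 0 23 0; -31 0 32 0; -37 0 41 0; -41 0 51 0; -45 0 61 0; -47 0 66 0; -47 0 66 0; -47 0 66 0",
)

```text
t: 5.5
tcp_pos: [0.6084, -0.1616, 0.1051]
tool_rot: [0.988, 0.157, -0.0, -0.0]
force: [-0.2, -0.1, -1.1]
finger_gap: -0.001
gripper_force: 0.0
```

```bash
python3 - <<'E'
from h import *
ims={c:manip.snapshot(c) for c in("side","top")}
s=manip.sense();print(s["t"],s["tcp_pos"],s["force"])
cv2.imwrite("pics/side3.png",cv2.resize(ims["side"][100:300,220:420,::-1],None,fx=3,fy=3,interpolation=2)[:600])
E
```

```text
5.6 [ 0.60880625 -0.1617104   0.10563088] [-1.09627623 -1.01996737 -0.25443424]
```

View pics/side3.png

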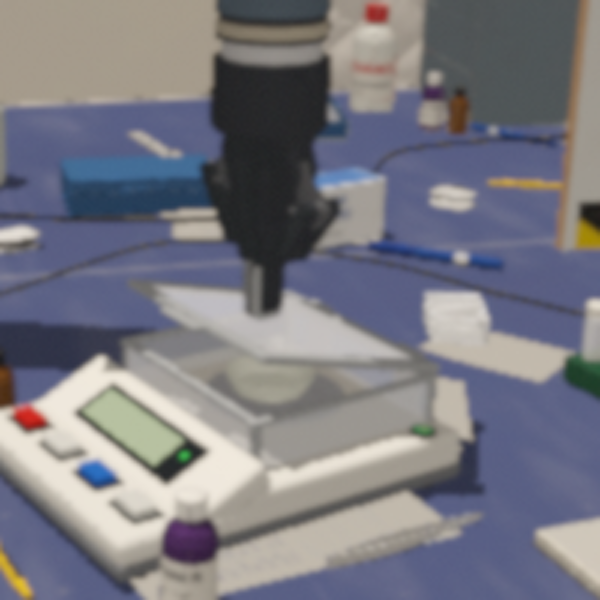

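The cover follows the finger and is now at about 0.25 rad, with the tip mid-panel. I'll take it down to just above shut, then go slowly.

Emit:
step_arm(
  targets="-1 0 6 0; -2 0 12 0; -3 0 17 0; -3 0 21 0; -4 0 24 0; -4 0 25 0; -4 0 26 0; -4 0 26 0; -4 0 26 0",
)

```text
t: 6.5
tcp_pos: [0.6046, -0.1629, 0.0794]
tool_rot: [0.988, 0.157, 0.0, 0.0]
force: [-0.3, 0.1, 0.3]
finger_gap: 0.003
gripper_force: 0.0
```

Emit:
step_arm(
  targets="0 0 1 0; 0 0 1 0; 0 0 1 0; 0 0 1 0",
)

```text
t: 6.9
tcp_pos: [0.6047, -0.163, 0.0784]
tool_rot: [0.988, 0.157, 0.0, 0.0]
force: [-0.2, -0.5, -0.1]
finger_gap: 0.002
gripper_force: 0.1
```

Emit:
step_arm(
  targets="0 0 1 0; 0 0 1 0; 0 0 1 0",
)

```text
t: 7.2
tcp_pos: [0.6047, -0.163, 0.0781]
tool_rot: [0.988, 0.157, 0.0, 0.0]
force: [-1.8, 0.4, 6.6]
finger_gap: -0.002
gripper_force: 2.8
```

Hard stop met at 78 mm with 6.6 N, so the cover is shut. I'll lift and go above the tare key.

Emit:
step_arm(
  targets="0 0 -8 0; 0 0 -20 0; -10 2 -32 0; -40 7 -32 0; -75 13 -32 0; -105 18 -32 0; -125 21 -25 0; -130 22 -15 0; -130 22 0 0; -130 22 8 0; -130 22 8 0; -130 22 8 0",
)

```text
t: 8.4
tcp_pos: [0.4883, -0.224, 0.0693]
tool_rot: [0.988, 0.157, 0.0, 0.0]
force: [0.8, -0.1, -0.5]
finger_gap: 0.0
gripper_force: 0.0
```

```bash
python3 - <<'E'
from h import *
ims={c:manip.snapshot(c) for c in("side","top")}
s=manip.sense();print(s["t"],s["tcp_pos"],s["force"])
for c in ims:
    k=manip.get_calibration(c);E=np.linalg.inv(k["extrinsics"]);f=192/np.tan(np.radians(k["fov_y"])/2)
    for dz in (0,.039-s["tcp_pos"][2]):
        p=E[:3,:3]@(s["tcp_pos"]+[0,0,dz])+E[:3,3];print(c,k["cx"]+f*p[0]/p[2],k["cy"]+f*p[1]/p[2])
    for n in ("tare_top",): print([(m["position"],m["p"]) for m in manip.mark_of(c,n)])
for n in("key_power","key_unit","key_print","key_tare"): print(n,[(at_z("side",m["position"],.039),m["p"]) for m in manip.recognise("side",n)[:1]])
cv2.imwrite("pics/side4.png",cv2.resize(ims["side"][150:300,210:390,::-1],None,fx=4,fy=4,interpolation=2)[:600])
E
```

```text
8.5 [ 0.48846223 -0.22413313  0.06972145] [0.69552531 0.37953238 0.88027664]
side 253.8476494864615 239.86253513306687
side 253.93064287902945 254.87884877133098
[([252.3, 254.3], 0.45), ([282.4, 303.1], 0.29)]
top 341.6810813688861 209.2163610653478
top 339.95544317615463 210.55656249056463
[]
key_power [(array([ 0.45630786, -0.13787901,  0.039     ]), 0.6)]
key_unit [(array([0.49430343, 0.2250102 , 0.039     ]), 0.36)]
key_print []
key_tare [(array([ 0.48212671, -0.22537748,  0.039     ]), 0.64)]
```

View pics/side4.png

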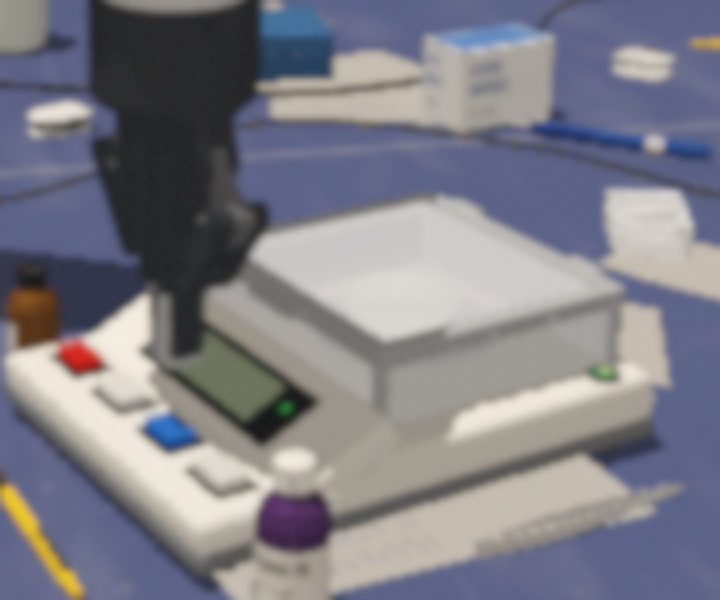

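```bash
python3 - <<'E'
from h import *
s=manip.sense()
for c,(x0,x1,y0,y1) in {"side":(235,275,245,275),"top":(328,354,200,222)}.items():
    im=cv2.imread(f"pics/{c}0.png")[y0:y1,x0:x1].astype(int)
    w=np.clip(im[:,:,0]-im[:,:,2]-35,0,None)*((im[:,:,1]>60))
    if c=="side": w[:, :]=w
    n,l,st,ce=cv2.connectedComponentsWithStats((w>25).astype(np.uint8))
    for i in range(1,n):
        if 10<st[i,4]<400:
            m=l==i; p=[(w*m*np.arange(x0,x1)).sum()/(w*m).sum(),(w*m*np.arange(y0,y1)[:,None]).sum()/(w*m).sum()]
            print(c,st[i],np.round(p,1),[np.round(at_z(c,p,z),4) for z in(.036,.039)])
R=lambda a:np.array([[np.cos(a),-np.sin(a)],[np.sin(a),np.cos(a)]])
print(s["tcp_pos"])
E
```

```text
side [12  9 11  8 56] [252.1 257.8] [array([ 0.4841, -0.2292,  0.036 ]), array([ 0.483 , -0.2349,  0.039 ])]
top [10  9  8  6 31] [341.2 211.9] [array([ 0.4849, -0.2282,  0.036 ]), array([ 0.4845, -0.2277,  0.039 ])]
[ 0.48796368 -0.22413803  0.0695751 ]
```

The cover looks shut in the picture and the blue key is free at crop (172,431). Averaging the measurements, I'll shift by (-3, +2) mm and press slowly.

Emit:
step_arm(
  targets="-3 2 8 0; -3 2 16 0; -3 2 23 0; -3 2 27 0; -3 2 29 0; -3 2 30 0; -3 2 31 0; -3 2 31 0; -3 2 31 0",
)

```text
t: 9.7
tcp_pos: [0.4854, -0.2268, 0.0386]
tool_rot: [0.988, 0.157, -0.0, -0.0]
force: [-0.4, 0.5, 2.0]
finger_gap: -0.004
gripper_force: 0.9
```

Emit:
step_arm(
  targets="0 0 1 0; 0 0 2 0; 0 0 3 0; 0 0 3 0; 0 0 3 0",
)

```text
t: 10.2
tcp_pos: [0.4855, -0.2269, 0.0354]
tool_rot: [0.988, 0.157, -0.0, -0.0]
force: [-1.7, 1.8, 3.4]
finger_gap: -0.002
gripper_force: 1.8
```

Emit:
step_arm(
  targets="0 0 0.7 0; 0 0 1.2 0; 0 0 1.2 0; 0 0 1.2 0; 0 0 1.2 0",
)

```text
t: 10.7
tcp_pos: [0.4855, -0.2269, 0.035]
tool_rot: [0.988, 0.157, 0.0, 0.0]
force: [-2.3, 1.6, 10.0]
finger_gap: 0.001
gripper_force: 5.0
```

The key hit its stop at 35 mm with 10 N. Withdrawing straight up.

Emit:
step_arm(
  targets="0 0 -3 0; 0 0 -8 0; 0 0 -20 0; 0 0 -45 0; 0 0 -75 0; -10 10 -110 0; -10 30 -140 0; -20 60 -150 0; -30 90 -150 0; -40 120 -150 0; -40 120 -150 0; -40 120 -150 0",
)

```text
t: 11.9
tcp_pos: [0.4845, -0.354, 0.1844]
tool_rot: [0.988, 0.156, 0.0, 0.0]
force: [-0.1, 0.5, -0.0]
finger_gap: -0.001
gripper_force: 0.0
```

```bash
python3 - <<'E'
from h import *
im=manip.snapshot("side")
s=manip.sense();print(s["t"],s["tcp_pos"],s["force"])
cv2.imwrite("pics/side5.png",cv2.resize(im[150:300,200:390,::-1],None,fx=4,fy=4,interpolation=2))
E
```

```text
11.95 [ 0.48437947 -0.35289479  0.18414955] [-0.12310682 -0.64926779  0.16451773]
```

View pics/side5.png

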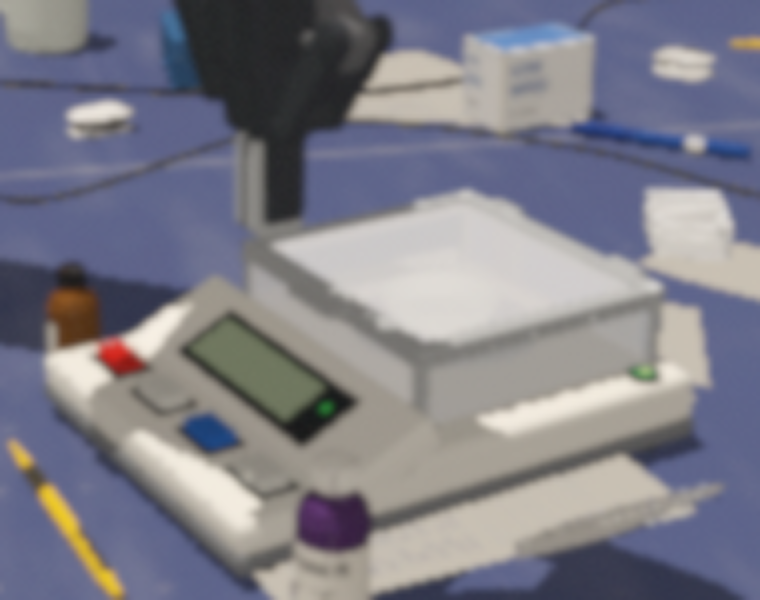

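The cover is shut, the blue key at crop (210,432) is up again, the balance and bottles are where they stood, and the arm is clear. Handing in.

```bash
python3 -c "
from station import manip
print(manip.sign_off())"
```

```text
the job is handed in; nothing more can be done
None
```

The draught cover is shut, the tare key was pressed to its stop at about 10 N and has sprung back, the arm is clear, and the job was handed in at about 12 s; no verdict was returned.

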